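Load the relay test fixture and hold its pressure plate down

ROBOT

A 6-joint arm with a two-finger parallel gripper is mounted at the origin on the work surface. World frame = base frame: x ahead of the robot, y to its left, z up, the work surface at z = 0. Lengths are in m, angles in rad, forces in N, time in s.
With the tool pointing down it reaches from about 0.325 to 0.775 m from the base axis. Payload 5.5 kg.
Tool frame: the origin (TCP) lies between the finger pads; the fingertips stand 8 mm ahead of it and the grasp point (between the pads) lies 11 mm behind it (tcp_to_tips is the distance from the TCP to the fingertips, in m); z points along the fingers, y is the direction in which the jaws open and shut (so a half turn about z gives the same grasp; the last joint's range is limited). The gripper opens to 88 mm and grips with 3 to 60 N. Pads are 20 mm wide; open, the fingers measure 115 mm over their backs; the gripper's body (75 mm by 178 mm) begins 61 mm behind the grasp point.
Start: joints at [-1.176, 0.091, 1.231, -0, 1.82, -0.057], TCP at [0.262, -0.54, 0.231] pointing down, gripper open.
Joint ranges: [-2.87, 2.87], [-0.86, 2.18], [0.17, 2.46], [-1.51, 4.65], [0.06, 2.69], [-2.65, 2.65]. Speed limits (rad/s): [2.57, 2.57, 3.01, 3.14, 3.14, 3.14].

INTERFACE

Orientations are given as a unit quaternion [w, x, y, z].
In Python, from bench import * gives the robot as it stands. Calls block until the motion is done:
- move_to(position, orientation): joint-space move of the TCP to a pose.
- move_l(position, speed=0.15, orientation=None): straight line of the TCP; orientation=None keeps the orientation; speed is the mean speed in m/s.
- movej(angles): joint-space move.
- gripper_open() and close(): open the fingers fully, or close them until they stop; the grip force is fixed at half the most.
- hold(seconds).
- inverse_kinematics(position, orientation): joint angles nearest the present ones, or None.
- state(): the state.
- get_image(name): name is "scene" or "top"; returns a dict with "frame" (480x640x3 uint8, blue, green, red), "depth" (480x640 float32, m along the optical axis (not along the pixel's ray), 0 where there is no reading), "camera_matrix" (3x3 intrinsics, pixels), "view" (4x4, takes a point from world to camera coordinates). Camera axes: x right, y up, looking along -z (the intrinsics and any distortion apply to the point x, -y, -z); pixel columns grow to the right and rows downward; lengths in m; the calibration is good to about 2 mm. A picture is of the moment at which its call begins.
A pose or a line that the arm cannot do raises IKError and nothing moves.
- job_done(): hands the job in, once; it reports no verdict.
The state is a dict: "time": time; "joint_pos": joint angles; "dq": joint speeds; "joint_torque": joint torques, N m; "ee_pos": TCP position; "ee_rot": TCP orientation; "ft_force": force on the tool from outside, world axes, zero at the start; "moment": the same for the moment, N m; "finger_gap": finger opening in m.
Only numpy, scipy, OpenCV 4.12 (cv2) and the standard library are available. Lean on these libraries where they do the work, as an engineer would, in place of code of your own. Each camera call takes 0.05 s, during which the arm holds its last target.

TASK

Load the two relay modules into the two pockets of the test fixture, screw terminals towards the fixture's front edge (the side with the rocker switch and lamps). Then take the pressure plate by its handle, fit it over the fixture's two locating pins so that it drops on down to the modules, press it fully down against the springs and finish while still holding it pressed down by the handle, ready for the test. Leave the meter, the solder reel and the screwdriver where they are.

Things in the scene. Friction and masses are not known exactly. Their poses are not given: they have to be found in the camera images.
- fixture: Test fixture fixed to the bench: grey box 170 x 200 x 28 mm high under a floating white nest plate 104 x 150 x 10 mm (top 46 mm above the bench when up) with two pockets in a row along y. Origin on the bench under the nest's middle, z up, -x its front edge (apron with rocker switch and three lamps), roughly towards the robot.
- pin_a (a point): Top of a vertical steel locating pin, at fixture x 36, y -58, z 76 mm (30 mm above the raised nest). 8 mm in diameter, the top 6 mm tapered to 4 mm.
- pin_b (a point): Top of the other, equal locating pin, at fixture x -36, y 58, z 76 mm.
- pocket_a (a point): Centre of the floor of the pocket at fixture y +38 mm; axes as the fixture's. The pocket is 47.5 (x) x 37.5 (y) mm, 4.5 mm deep, with a bevel that widens the mouth by 2.5 mm all round; floor 41.5 mm above the bench while the nest is up.
- pocket_b (a point): Centre of the floor of the other, equal pocket, at fixture y -38 mm.
- nest (a joint): How far the floating nest is pressed down, m: 0 up, 0.006 fully down on its stop. Springs push it up with about 10 N at 0, rising to 17 N at 0.006; the plate's weight alone does not move it.
- module1_relay (a point): Relay module, 35 g, flat on the bench: black base with green board 44 (x) x 34 (y) x 6 mm; white relay block 16 x 16 x 20 mm high on it (to grip); low black block with three screw terminals at its -x end. The point is the relay's middle, 16 mm above the underside (26 mm in all), 5 mm to +x of the base's centre. Seated it is 5 mm to +x of the pocket's centre, 16 mm above its floor.
- module2_relay (a point): The second, identical relay module, same point and axes. Either module may go into either pocket.
- plate_handle (a point): Loose pressure plate, 0.36 kg, flat on the bench: aluminium 100 (x) x 146 (y) x 10 mm, two windows 36 x 26 mm that clear relays and terminals, 9.6 mm pin holes from below, black bridge handle. The point is the middle of the handle's bar, 52 mm above the underside; the bar is 14 (x) x 50 (y) x 16 mm high. Dropped on, this point is 99.5 mm above the bench, pressed fully down 93.5 mm.
- hole_a (a point): Mouth, at the plate's underside, of the pin hole at plate x 36, y -58 mm. Above it a closed steel guide bushing, 19 mm across, stands 30 mm over the plate.
- hole_b (a point): Mouth of the other, equal pin hole, at plate x -36, y 58 mm. The plate fits either way round.
- meter: Bystander: grey hand-held meter, 150 x 75 x 40 mm; origin under its middle.
- reel: Bystander: reel of solder, 52 mm across, 40 mm high; origin under its middle.
- driver: Bystander: screwdriver about 170 mm long, lying on the bench.
Not all that is in view belongs to the job. Leave any blue look-alike of the part that bears module1_relay alone.

How it is judged:
On the way, in this order (a step that is already met when the one before it is completed fails the run):
1. both relay modules sit flat in the pockets, one in each, terminals to the front ((((x of module1_relay in the frame of pocket_a between 0.002 and 0.008 m and y of module1_relay in the frame of pocket_a between -0.003 and 0.003 m and z of module1_relay in the frame of pocket_a below 0.018 m and angle between the x axis of module1_relay and the x axis of fixture, either way round below 0.1 rad and angle between module1_relay's own z axis and vertical below 0.08 rad) and (x of module2_relay in the frame of pocket_b between 0.002 and 0.008 m and y of module2_relay in the frame of pocket_b between -0.003 and 0.003 m and z of module2_relay in the frame of pocket_b below 0.018 m and angle between the x axis of module2_relay and the x axis of fixture, either way round below 0.1 rad and angle between module2_relay's own z axis and vertical below 0.08 rad)) or ((x of module1_relay in the frame of pocket_b between 0.002 and 0.008 m and y of module1_relay in the frame of pocket_b between -0.003 and 0.003 m and z of module1_relay in the frame of pocket_b below 0.018 m and angle between the x axis of module1_relay and the x axis of fixture, either way round below 0.1 rad and angle between module1_relay's own z axis and vertical below 0.08 rad) and (x of module2_relay in the frame of pocket_a between 0.002 and 0.008 m and y of module2_relay in the frame of pocket_a between -0.003 and 0.003 m and z of module2_relay in the frame of pocket_a below 0.018 m and angle between the x axis of module2_relay and the x axis of fixture, either way round below 0.1 rad and angle between module2_relay's own z axis and vertical below 0.08 rad)))), for 0.2 s.
2. the pressure plate has dropped over both pins and lies on the modules (x of plate_handle in the frame of fixture between -0.003 and 0.003 m and y of plate_handle in the frame of fixture between -0.003 and 0.003 m and angle between the x axis of plate_handle and the x axis of fixture, either way round below 0.05 rad and angle between plate_handle's own z axis and vertical below 0.05 rad and z of plate_handle in the frame of pocket_a below 0.0605 m), for 0.1 s.
At the end, for the whole second after the job is handed in: A module flat in each pocket (within 3 mm, 0.1 rad, terminals to the front); the plate level on both pins and on the modules (3 mm, 0.05 rad); the nest pressed down at least 4.8 of 6 mm through the last second, the fingers still on the plate (all of step 2 and (((x of module1_relay in the frame of pocket_a between 0.002 and 0.008 m and y of module1_relay in the frame of pocket_a between -0.003 and 0.003 m and z of module1_relay in the frame of pocket_a below 0.018 m and angle between the x axis of module1_relay and the x axis of fixture, either way round below 0.1 rad and angle between module1_relay's own z axis and vertical below 0.08 rad) and (x of module2_relay in the frame of pocket_b between 0.002 and 0.008 m and y of module2_relay in the frame of pocket_b between -0.003 and 0.003 m and z of module2_relay in the frame of pocket_b below 0.018 m and angle between the x axis of module2_relay and the x axis of fixture, either way round below 0.1 rad and angle between module2_relay's own z axis and vertical below 0.08 rad)) or ((x of module1_relay in the frame of pocket_b between 0.002 and 0.008 m and y of module1_relay in the frame of pocket_b between -0.003 and 0.003 m and z of module1_relay in the frame of pocket_b below 0.018 m and angle between the x axis of module1_relay and the x axis of fixture, either way round below 0.1 rad and angle between module1_relay's own z axis and vertical below 0.08 rad) and (x of module2_relay in the frame of pocket_a between 0.002 and 0.008 m and y of module2_relay in the frame of pocket_a between -0.003 and 0.003 m and z of module2_relay in the frame of pocket_a below 0.018 m and angle between the x axis of module2_relay and the x axis of fixture, either way round below 0.1 rad and angle between module2_relay's own z axis and vertical below 0.08 rad))) and value of joint nest above 0.0048 m and contact force between the fingers and plate above 2 N); the arm keeps its last pose, push and grip.
It fails at once if the meter is shoved away (distance of meter from where it was at the start of the episode above 0.03 m).
It fails at once if the solder reel is shoved away (distance of reel from where it was at the start of the episode above 0.03 m).
It fails at once if the screwdriver is shoved away (distance of driver from where it was at the start of the episode above 0.03 m).
It also fails if it takes over 64 s, if anything falls off the work surface, if the arm or the gripper's body presses on something with over 40 N, if the wrist force passes 120 N, or if a joint passes its speed limit or range.

## Working session

There is one attempt and no reset: what is moved stays moved. The work goes in short steps, each a Python script; the robot and the scene stay as the last script left them, time stands still between calls to the robot, and variables do not carry over. Pictures are saved under pics/ and viewed, and the job is handed in when it is done.

```bash
ls; mkdir -p pics; python3 - <<'E'
from bench import *
import cv2,numpy as np
s=state();print(s)
for n in("scene","top"):
    d=get_image(n);cv2.imwrite(f"pics/{n}0.png",d["frame"]);np.savez(f"{n}0.npz",**{k:d[k] for k in("frame","depth","camera_matrix","view")})
    print(n,d["camera_matrix"],d["view"],[k for k in d])
E
```

```text
pics
{'time': 0.0, 'joint_pos': array([-1.17567662e+00,  9.18562291e-02,  1.23185775e+00, -2.34842682e-05,
        1.81980381e+00, -5.67307333e-02]), 'dq': array([-0.00126312,  0.00029287, -0.00018175, -0.00073586,  0.00207634,
       -0.00113412]), 'joint_torque': array([-9.93044341e-05, -4.46454620e+01, -4.06438959e+01,  6.97102281e-02,
        2.95740156e-02, -1.15824710e-04]), 'ee_pos': array([ 0.26184637, -0.53953996,  0.22952433]), 'ee_rot': array([-9.46905476e-04,  9.74587461e-01,  2.24005254e-01, -1.73305325e-04]), 'ft_force': array([ 0.57736931, -0.1971182 ,  0.67095215]), 'moment': array([ 0.02221195,  0.02853143, -0.00927562]), 'finger_gap': 0.08758381683881189}
scene [[439.34569586   0.         316.01368448]
 [  0.         439.34569586 243.53696076]
 [  0.           0.           1.        ]] [[-0.89769072  0.44045714  0.01220167  0.58668399]
 [-0.37105152 -0.77059068  0.51818025  0.14437897]
 [ 0.23763868  0.46063815  0.85518439 -0.97934092]
 [ 0.          0.          0.          1.        ]] ['frame', 'depth', 'camera_matrix', 'view']
top [[484.01728926   0.         311.38996093]
 [  0.         484.01728926 242.00069394]
 [  0.           0.           1.        ]] [[-0.0156487  -0.99987451  0.0024674  -0.04993352]
 [ 0.99506104 -0.01533135  0.09807383 -0.60742318]
 [-0.09802369  0.00398995  0.99517608 -0.94823816]
 [ 0.          0.          0.          1.        ]] ['frame', 'depth', 'camera_matrix', 'view']
```

View pics/scene0.png

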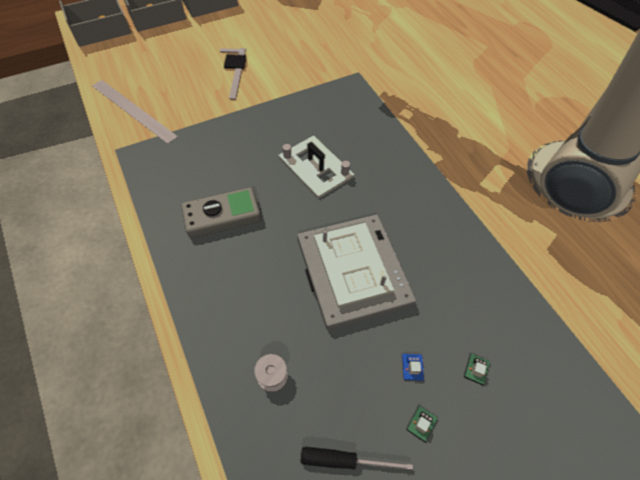

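View pics/top0.png

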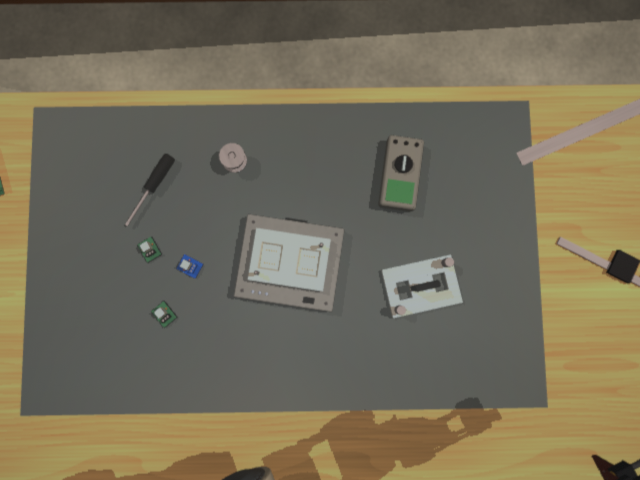

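```bash
cat > h.py <<'E'
import cv2,numpy as np
def load(n): return dict(np.load(n+".npz"))
def grab(n,save=None):
    from bench import get_image
    d=get_image(n)
    if save: np.savez(save+".npz",**{k:d[k] for k in("frame","depth","camera_matrix","view")})
    return d
def deproj(d):
    K,V,Z=d["camera_matrix"],d["view"],d["depth"]
    v,u=np.mgrid[0:480,0:640]
    P=np.stack([(u-K[0,2])/K[0,0]*Z,-(v-K[1,2])/K[1,1]*Z,-Z],-1)
    return (P-V[:3,3])@V[:3,:3]
def proj(d,P):
    P=np.atleast_2d(P);C=P@d["view"][:3,:3].T+d["view"][:3,3];K=d["camera_matrix"]
    return np.stack([K[0,0]*C[:,0]/-C[:,2]+K[0,2],K[1,1]*-C[:,1]/-C[:,2]+K[1,2]],-1)
def ray_z(d,uv,z):
    uv=np.atleast_2d(np.asarray(uv,float));K,V=d["camera_matrix"],d["view"]
    r=np.stack([(uv[:,0]-K[0,2])/K[0,0],-(uv[:,1]-K[1,2])/K[1,1],-np.ones(len(uv))],-1)@V[:3,:3]
    o=-V[:3,:3].T@V[:3,3]
    return o+r*((z-o[2])/r[:,2])[:,None]
def tri(ds,uvs):
    A=[];b=[]
    for d,uv in zip(ds,uvs):
        K,V=d["camera_matrix"],d["view"];o=-V[:3,:3].T@V[:3,3]
        r=ray_z(d,uv,0)[0]-o;r/=np.linalg.norm(r);M=np.eye(3)-np.outer(r,r);A.append(M);b.append(M@o)
    x=np.linalg.lstsq(np.vstack(A),np.hstack(b),rcond=None)[0];return x
def crop(d,u,v,w,h,s,fn):
    im=d["frame"][v:v+h,u:u+w];cv2.imwrite(fn,cv2.resize(im,None,fx=s,fy=s,interpolation=cv2.INTER_CUBIC))
E
python3 - <<'E'
from h import *
t=load("top0");s=load("scene0")
crop(t,120,220,100,110,7,"pics/t_mod.png");crop(t,220,200,140,120,5,"pics/t_fix.png");crop(t,370,240,110,90,7,"pics/t_pl.png")
crop(s,390,340,110,110,7,"pics/s_mod.png");crop(s,290,205,130,130,6,"pics/s_fix.png");crop(s,270,125,95,80,8,"pics/s_pl.png")
for d in(t,s):
    P=deproj(d);
    print([P[v,u].round(3) for u,v in ([(60,300),(500,350)] if d is t else [(250,300),(300,410)])])
P=deproj(t);print(P[287,425],P[240,290],P[314,161],P[250,147])
E
```

```text
[array([0.498, 0.458, 0.002]), array([ 0.382, -0.44 ,  0.002])]
[array([ 0.768, -0.045,  0.002]), array([0.767, 0.172, 0.002])]
[ 0.51241514 -0.27773653  0.06300923] [ 0.60958027 -0.01686054  0.04660009] [0.46725874 0.24187123 0.03088572] [0.59605268 0.27447733 0.02331998]
```

View pics/t_mod.png

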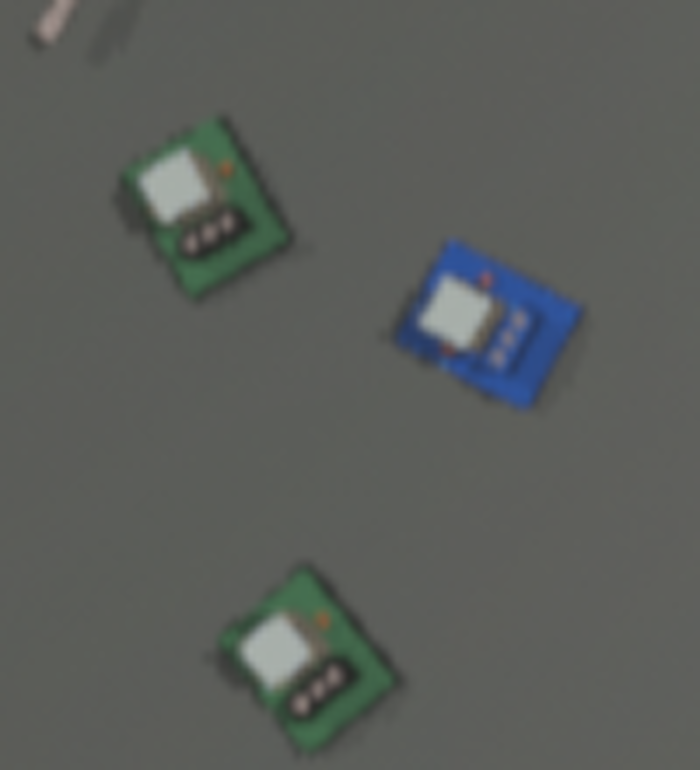

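View pics/s_mod.png

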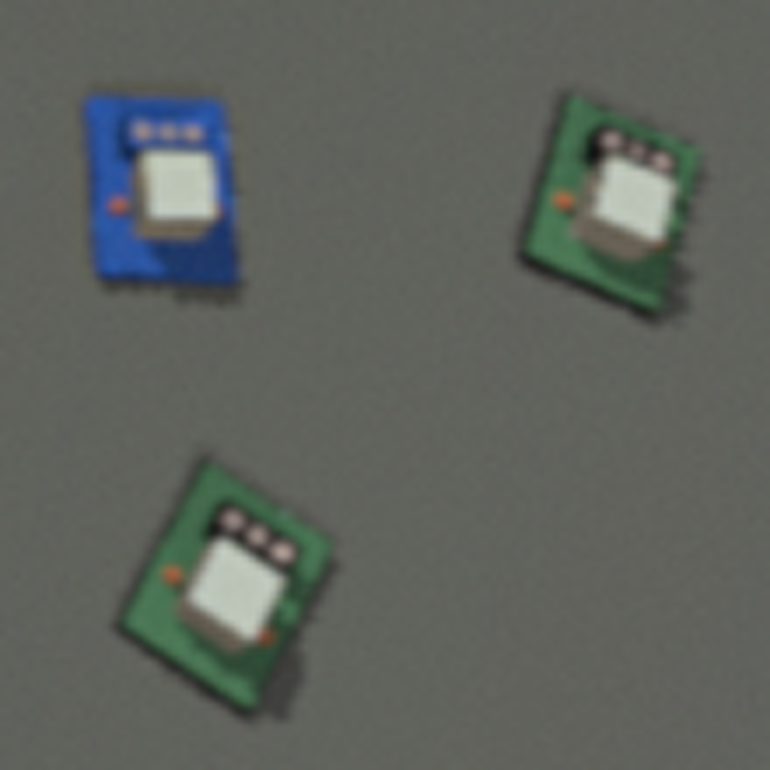

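View pics/t_fix.png

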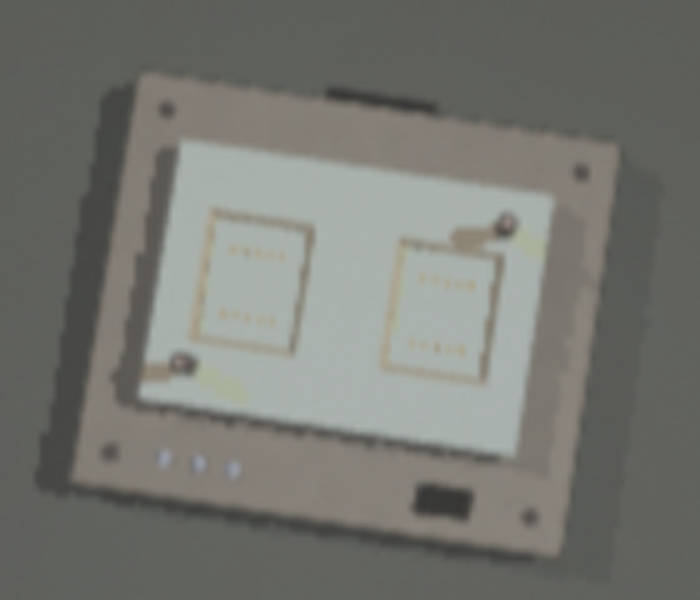

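View pics/s_fix.png

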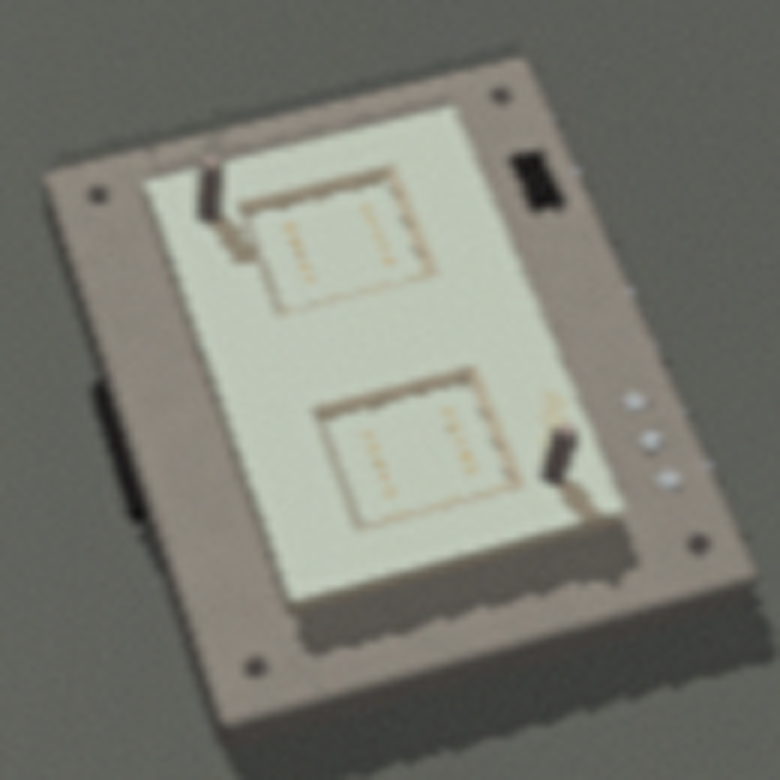

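View pics/t_pl.png

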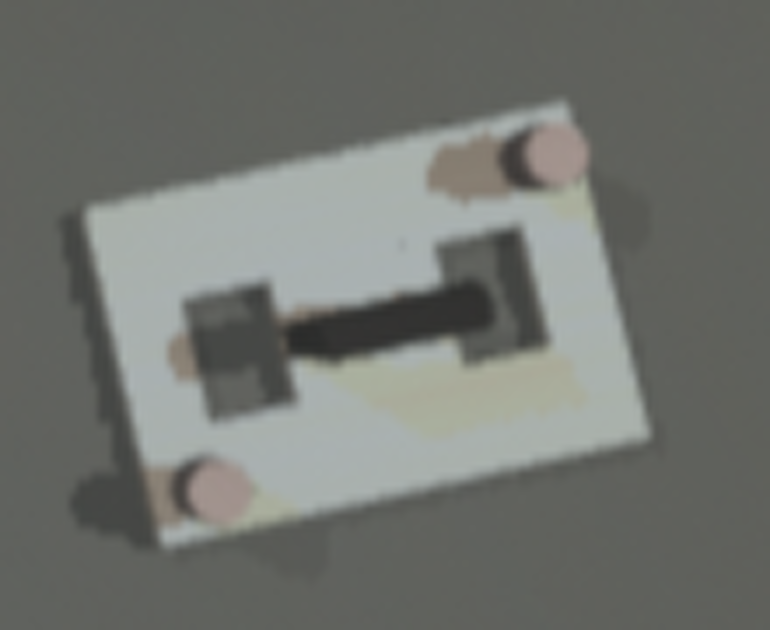

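View pics/s_pl.png

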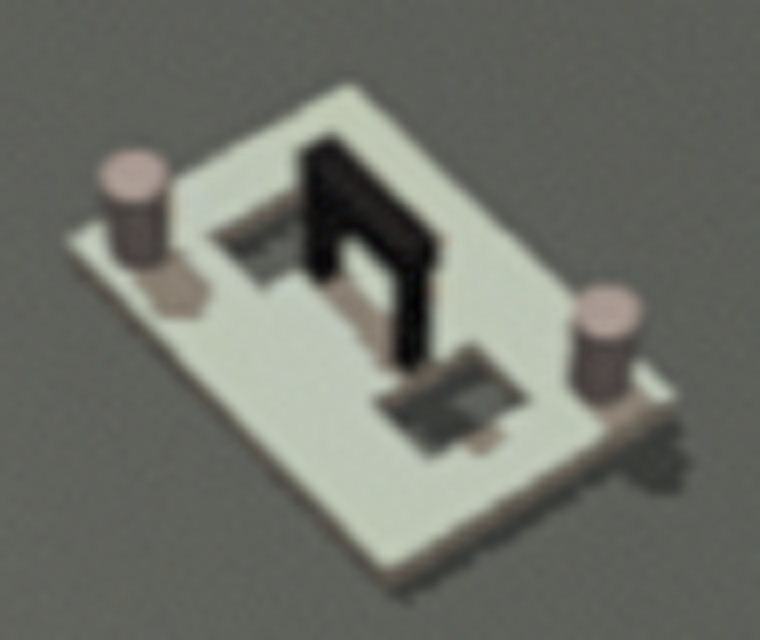

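```bash
cat > fit.py <<'E'
from h import *
from scipy.optimize import least_squares, linear_sum_assignment
t=load("top0");s=load("scene0")
def c2p(c,u,v,sc): return (np.array(c,float)+.5)/sc-.5+[u,v]
def box(hx,hy,z,cx=0,cy=0): return [(cx+a*hx,cy+b*hy,z) for a in(1,-1) for b in(1,-1)]
def fit(name,groups,x0,freez=True):
    # groups: (cam, model pts, pixels)
    def tf(p,m): c,sn=np.cos(p[2]),np.sin(p[2]); m=np.asarray(m,float); return np.c_[p[0]+c*m[:,0]-sn*m[:,1],p[1]+sn*m[:,0]+c*m[:,1],m[:,2]+(p[3] if len(p)>3 else 0)]
    asg=[]
    for d,m,px in groups:
        q=proj(d,tf(x0,m)); q=q-q.mean(0)+px.mean(0) if len(m)>1 else q
        C=np.linalg.norm(q[:,None]-px[None],axis=2);asg.append(linear_sum_assignment(C)[1])
    def run(gs,x0):
        f=lambda p:np.concatenate([(proj(d,tf(p,m))-px[a]).ravel() for d,m,px,a in gs])
        r=least_squares(f,x0,x_scale=[.01,.01,.1,.01][:len(x0)],loss="soft_l1");return r.x,np.sqrt(np.mean(f(r.x)**2))
    G=[g+(a,) for g,a in zip(groups,asg)]
    for lab,gs,x in(("both+z",G,[*x0,0.]),("both",G,x0),("top",[g for g in G if g[0] is t],x0),("scene",[g for g in G if g[0] is s],x0)):
        x,e=run(gs,x);print(name,lab,(x*1000).round(1)[[0,1]],"yaw",np.degrees(x[2]).round(2),("z %.1f"%(x[3]*1e3) if len(x)>3 else ""),"rms px %.2f"%e)
        if lab=="both":res=x
    return res
if __name__=="__main__":
    T=lambda c:c2p(c,220,200,5);S=lambda c:c2p(c,290,205,6)
    nest=box(.052,.075,.046);pins=[(.036,-.058,.076),(-.036,.058,.076)]
    poc=[(cx,cy,.046) for _ in[0] for cx,cy in[]]
    fit("fix",[(t,nest,T([(180,141),(553,193),(515,457),(138,400)])),(t,pins,T([(507,221),(183,360)])),
       (s,nest,S([(145,182),(455,108),(623,515),(290,602)])),(s,pins,S([(212,166),(566,434)]))],[.57,0,np.radians(-9)])
    T=lambda c:c2p(c,370,240,7);S=lambda c:c2p(c,270,125,8)
    fit("plate",[(t,box(.05,.073,.010),T([(87,207),(567,101),(650,438),(163,548)])),(t,[(.036,-.058,.04),(-.036,.058,.04)],T([(555,155),(219,489)])),
       (s,box(.05,.073,.010),S([(349,83),(676,395),(388,571),(68,240)])),(s,[(.036,-.058,.04),(-.036,.058,.04)],S([(135,176),(608,310)]))],[.51,-.278,np.radians(12)])
    T=lambda c:c2p(c,120,220,7);S=lambda c:c2p(c,390,340,7)
    R=box(.008,.008,.026,.005);B=box(.022,.017,.006)
    fit("m1",[(t,B,T([(220,117),(292,240),(195,298),(122,178)])),(t,R,T([(137,187),(182,148),(215,188),(170,226)])),
       (s,B,S([(207,463),(333,545),(250,710),(121,622)])),(s,R,S([(223,536),(289,579),(253,638),(187,597)]))],[.59,.27,np.radians(30)])
    fit("m2",[(t,B,T([(307,565),(400,680),(312,753),(219,637)])),(t,R,T([(238,652),(281,614),(317,650),(277,691)])),
       (s,B,S([(572,97),(697,148),(660,310),(525,255)])),(s,R,S([(606,155),(676,186),(653,246),(588,214)]))],[.47,.24,np.radians(39)])
E
python3 fit.py
```

```text
fix both+z [572.3 -14.5] yaw -9.63 z -1.3 rms px 0.33
fix both [572.5 -14.3] yaw -9.64  rms px 0.37
fix top [572.1 -14.5] yaw -9.26  rms px 0.31
fix scene [572.9 -14. ] yaw -9.97  rms px 0.20
plate both+z [ 515.5 -283.9] yaw 11.55 z -0.0 rms px 0.23
plate both [ 515.5 -283.9] yaw 11.55  rms px 0.23
plate top [ 515.4 -283.9] yaw 11.41  rms px 0.26
plate scene [ 515.6 -283.9] yaw 11.76  rms px 0.15
m1 both+z [599.1 276. ] yaw 30.39 z -0.9 rms px 0.50
m1 both [599.3 275.9] yaw 30.38  rms px 0.52
m1 top [599.  275.7] yaw 32.27  rms px 0.49
m1 scene [599.4 276. ] yaw 29.36  rms px 0.42
m2 both+z [466.4 243.8] yaw 39.5 z -1.1 rms px 0.46
m2 both [466.7 243.7] yaw 39.49  rms px 0.47
m2 top [466.3 243.7] yaw 39.94  rms px 0.36
m2 scene [467.  243.8] yaw 39.19  rms px 0.53
```

```bash
cat > r.py <<'E'
from bench import *
import numpy as np
F=(.5725,-.0143,np.radians(-9.64));PL=(.5155,-.2839,np.radians(11.55))
M1=(.5993,.2759,np.radians(30.4));M2=(.4667,.2437,np.radians(39.5))
def off(p,x,y): c,s=np.cos(p[2]),np.sin(p[2]);return p[0]+c*x-s*y,p[1]+s*x+c*y
def q(yaw): return [0,np.cos(yaw/2),np.sin(yaw/2),0]   # tool x at yaw, z down
def st(l=""):
    s=state();print(l,"t %.2f"%s["time"],"ee",s["ee_pos"].round(4),"F",s["ft_force"].round(1),"gap %.4f"%s["finger_gap"],flush=True);return s
E
python3 - <<'E'
from r import *
for n,p,yw,z in[("m1",off(M1,.0055,0),M1[2],.02),("pa",off(F,.0055,.038),F[2],.06),("m2",off(M2,.0055,0),M2[2],.02),("pb",off(F,.0055,-.038),F[2],.06),("pl",PL[:2],PL[2]+np.pi/2,.05),("fx",F[:2],F[2]+np.pi/2,.09)]:
    for k in(0,np.pi):
        for zz in(z,z+.1):
            j=inverse_kinematics([*p,zz],q(yw+k));print(n,k,zz,None if j is None else j.round(2))
E
```

```text
m1 0 0.02 [ 0.38  0.32  1.34 -0.    1.48  1.42]
m1 0 0.12000000000000001 [ 0.38  0.27  1.22 -0.    1.65  1.42]
m1 3.141592653589793 0.02 [ 0.38  0.32  1.34 -0.    1.48 -1.72]
m1 3.141592653589793 0.12000000000000001 [ 0.38  0.27  1.22 -0.    1.65 -1.72]
pa 0 0.06 [-0.02  0.08  1.54 -0.    1.52  1.72]
pa 0 0.16 [-0.02  0.05  1.4  -0.    1.69  1.72]
pa 3.141592653589793 0.06 [-0.02  0.08  1.54 -0.    1.52 -1.42]
pa 3.141592653589793 0.16 [-0.02  0.05  1.4  -0.    1.69 -1.42]
m2 0 0.02 [ 0.42 -0.03  1.73 -0.    1.44  1.3 ]
m2 0 0.12000000000000001 [ 0.42 -0.09  1.6  -0.    1.62  1.3 ]
m2 3.141592653589793 0.02 [ 0.42 -0.03  1.73 -0.    1.44 -1.84]
m2 3.141592653589793 0.12000000000000001 [ 0.42 -0.09  1.6  -0.    1.62 -1.84]
pb 0 0.06 [-0.15  0.06  1.57 -0.    1.52  1.59]
pb 0 0.16 [-0.15  0.02  1.43 -0.    1.69  1.59]
pb 3.141592653589793 0.06 [-0.15  0.06  1.57 -0.    1.52 -1.55]
pb 3.141592653589793 0.16 [-0.15  0.02  1.43 -0.    1.69 -1.55]
pl 0 0.05 [-0.56  0.1   1.54 -0.    1.5  -0.76]
pl 0 0.15000000000000002 [-0.56  0.06  1.41 -0.    1.68 -0.76]
pl 3.141592653589793 0.05 [-0.56  0.1   1.54 -0.    1.5   2.38]
pl 3.141592653589793 0.15000000000000002 [-0.56  0.06  1.41 -0.    1.68  2.38]
fx 0 0.09 [-0.08  0.04  1.54 -0.    1.57  0.08]
fx 0 0.19 [-0.08  0.01  1.38 -0.    1.75  0.08]
fx 3.141592653589793 0.09 None
fx 3.141592653589793 0.19 None
```

```bash
python3 - <<'E'
from r import *
from h import *
p=off(M1,.0055,0)
move_to([*p,.10],q(M1[2]));st("hover")
t=grab("top","top1");s=grab("scene","scene1")
a=np.vstack([t["frame"][180:340,100:260],s["frame"][330:470,380:540]])
cv2.imwrite("pics/hov1.png",cv2.resize(a,None,fx=2,fy=2))
# bench residual tip check
E
```

```text
hover t 3.24 ee [0.6045 0.2778 0.1002] F [-0.5  0.4 -0.7] gap 0.0873
```

View pics/hov1.png

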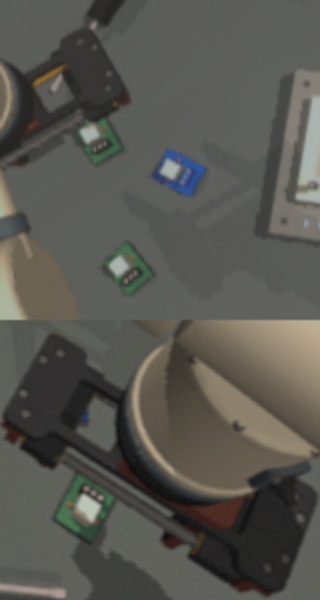

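```bash
python3 - <<'E'
from r import *
from h import *
p=off(M1,.0055,0)
move_l([*p,.020],speed=.12);st("down")
close();st("closed")
move_l([*p,.10],speed=.2);st("up")
t=grab("top","top2");s=grab("scene","scene2")
a=np.vstack([t["frame"][180:340,100:260],s["frame"][330:470,380:540]])
cv2.imwrite("pics/g1.png",cv2.resize(a,None,fx=2,fy=2))
E
```

```text
down t 4.16 ee [0.6045 0.2789 0.021 ] F [-0.2 -0.1  0.7] gap 0.0881
closed t 5.26 ee [0.604  0.2787 0.0199] F [-0.3 -0.4 -1.2] gap 0.0159
up t 5.81 ee [0.6039 0.2786 0.0994] F [-0.8 -0.5 -0.8] gap 0.0161
```

View pics/g1.png

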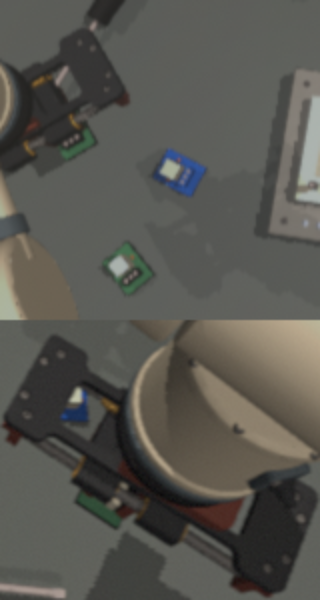

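```bash
cat > place.py <<'E'
from r import *
from h import *
def place(y,tag):
    p=off(F,.0055,y)
    move_to([*p,.13],q(F[2]));st("above")
    move_l([*p,.0725],speed=.1)
    hold(.2);b=st("near")
    move_l([*p,.061],speed=.03);st("down")
    hold(.2);st("settled")
    gripper_open();st("open")
    move_l([*p,.15],speed=.25);st("up")
E
python3 - <<'E'
from place import *
place(.038,"a")
t=grab("top","top3");s=grab("scene","scene3")
cv2.imwrite("pics/p1.png",cv2.resize(np.hstack([t["frame"][190:330,220:360],s["frame"][200:340,285:425]]),None,fx=2.8,fy=2.8,interpolation=cv2.INTER_CUBIC))
E
```

```text
above t 6.92 ee [0.5843 0.0232 0.1295] F [ 0.2 -0.1 -0.1] gap 0.0157
near t 7.85 ee [0.5848 0.0222 0.0736] F [ 0.6  0.  -0.7] gap 0.0158
down t 8.38 ee [0.5844 0.0222 0.0614] F [-0.7  0.5  3.8] gap 0.0157
settled t 8.58 ee [0.5844 0.0222 0.0614] F [-1.   0.2  5.1] gap 0.0157
open t 9.77 ee [0.5843 0.0223 0.061 ] F [ 0.4 -0.2  0.1] gap 0.0880
up t 10.28 ee [0.5846 0.0222 0.1508] F [ 0.3 -0.1 -0.5] gap 0.0878
```

View pics/p1.png

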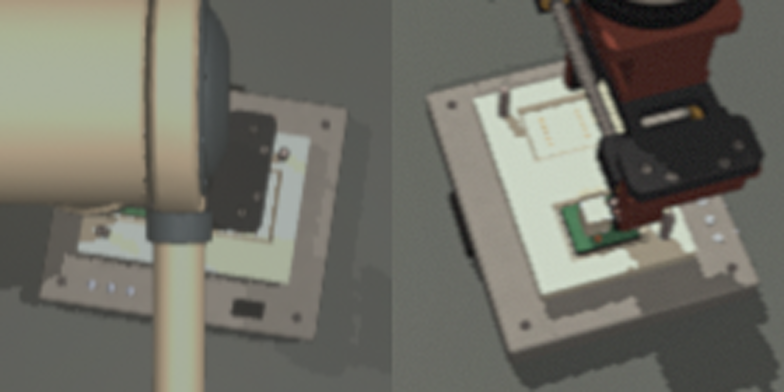

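```bash
python3 - <<'E'
from place import *
p=off(M2,.0055,0)
move_to([*p,.10],q(M2[2]));st("hover")
t=grab("top","top4");s=grab("scene","scene4")
cv2.imwrite("pics/p2.png",cv2.resize(np.hstack([t["frame"][190:330,220:360],s["frame"][200:340,285:425]]),None,fx=2.8,fy=2.8,interpolation=cv2.INTER_CUBIC))
move_l([*p,.020],speed=.12);st("down")
close();st("closed")
move_l([*p,.10],speed=.2);st("up")
E
```

```text
hover t 11.38 ee [0.4715 0.2465 0.1   ] F [ 0.2 -0.  -0.4] gap 0.0876
down t 12.30 ee [0.4715 0.2473 0.0208] F [ 0.3  0.3 -0.5] gap 0.0881
closed t 13.40 ee [0.4709 0.2472 0.02  ] F [ 0.4 -0.1 -0.3] gap 0.0159
up t 13.95 ee [0.4708 0.2471 0.0993] F [ 0.6 -1.   0. ] gap 0.0157
```

View pics/p2.png

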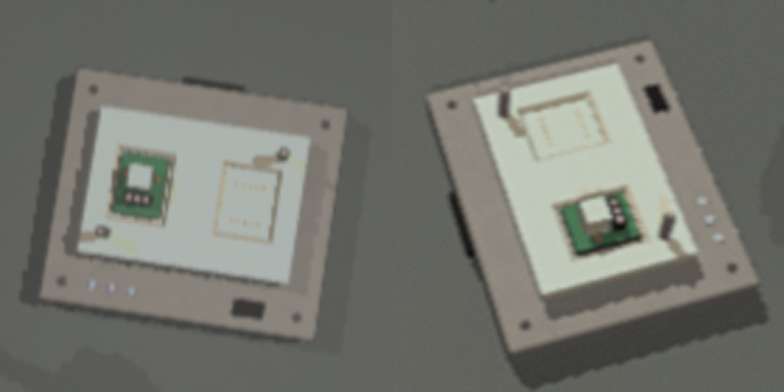

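```bash
python3 - <<'E'
from place import *
place(-.038,"b")
move_to([*PL[:2],.14],q(PL[2]+np.pi/2));st("hover plate")
t=grab("top","top5");s=grab("scene","scene5")
cv2.imwrite("pics/p3.png",cv2.resize(np.hstack([t["frame"][190:330,220:360],s["frame"][200:340,285:425]]),None,fx=2.8,fy=2.8,interpolation=cv2.INTER_CUBIC))
cv2.imwrite("pics/p3b.png",cv2.resize(np.hstack([t["frame"][210:350,350:490],s["frame"][100:240,250:390]]),None,fx=2.8,fy=2.8,interpolation=cv2.INTER_CUBIC))
E
```

```text
above t 15.16 ee [ 0.5713 -0.0515  0.1293] F [-0.3  0.3  0.1] gap 0.0156
near t 16.08 ee [ 0.5721 -0.0528  0.0736] F [ 1.  -1.1 -0.2] gap 0.0156
down t 16.62 ee [ 0.5717 -0.0527  0.0615] F [-0.1 -0.1  3.5] gap 0.0153
settled t 16.82 ee [ 0.5717 -0.0528  0.0614] F [-0.7  0.1  5.1] gap 0.0161
open t 18.00 ee [ 0.5716 -0.0527  0.061 ] F [-0.1  0.4 -0.1] gap 0.0878
up t 18.51 ee [ 0.5719 -0.0527  0.1508] F [0.3 0.7 0.3] gap 0.0881
hover plate t 20.52 ee [ 0.5155 -0.2836  0.1396] F [0.4 0.7 0.4] gap 0.0880
```

View pics/p3.png

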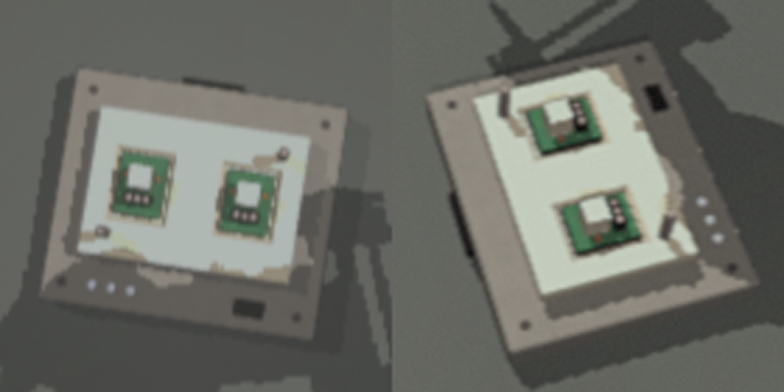

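View pics/p3b.png

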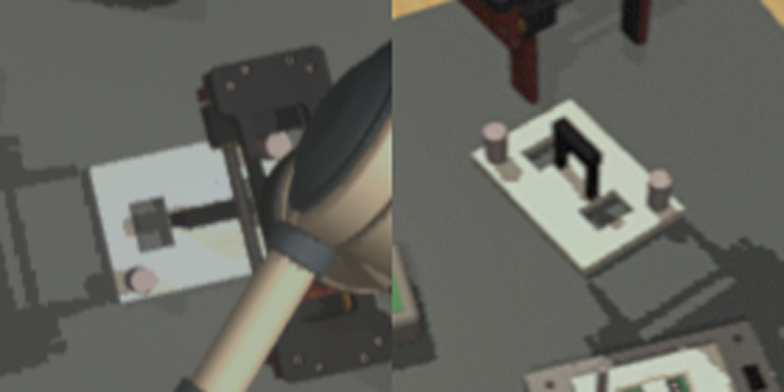

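```bash
python3 - <<'E'
from place import *
move_l([*PL[:2],.0412],speed=.12);st("down")
close();st("closed")
move_l([*PL[:2],.165],speed=.15);st("up")
move_to([*F[:2],.15],q(F[2]+np.pi/2));st("above")
hold(.2)
move_l([*F[:2],.128],speed=.08);hold(.2);st("near")
t=grab("top","top6");s=grab("scene","scene6")
cv2.imwrite("pics/p4.png",cv2.resize(np.hstack([t["frame"][190:330,220:360],s["frame"][170:310,270:410]]),None,fx=2.8,fy=2.8,interpolation=cv2.INTER_CUBIC))
E
```

```text
down t 21.60 ee [ 0.5161 -0.2842  0.0423] F [ 1.  -0.6  0.3] gap 0.0877
closed t 22.73 ee [ 0.5158 -0.2838  0.0412] F [ 1.9 -0.3 -0.7] gap 0.0138
up t 23.70 ee [ 0.515  -0.2836  0.1634] F [ 0.2  0.3 -4.2] gap 0.0134
above t 24.77 ee [ 0.5723 -0.0151  0.1495] F [ 0.2 -0.5 -2.8] gap 0.0140
near t 25.59 ee [ 0.5728 -0.0143  0.1286] F [ 0.4  0.3 -4.4] gap 0.0141
```

View pics/p4.png

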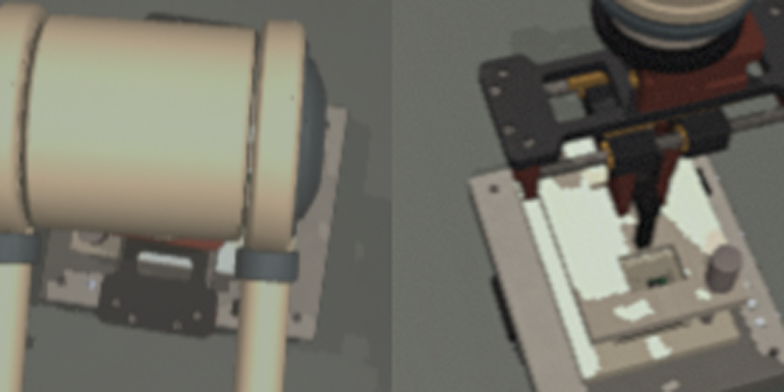

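```bash
python3 - <<'E'
from place import *
from fit import box
s=load("scene6")
x,y,a=F; zu=.1286-.0412
def w(m): m=np.array(m,float);c,n=np.cos(a),np.sin(a);return np.c_[.5728+c*m[:,0]-n*m[:,1],-.0143+n*m[:,0]+c*m[:,1],m[:,2]+zu]
k=5;u0,v0=310,200;im=cv2.resize(s["frame"][v0:v0+110,u0:u0+120],None,fx=k,fy=k,interpolation=cv2.INTER_CUBIC)
def px(P): return np.round((proj(s,P)-[u0,v0]+.5)*k).astype(int)
o=[0,1,3,2]
for z in(0,.01): cv2.polylines(im,[px(w(np.array(box(.05,.073,z))[o]))],True,(0,0,255),1)
th=np.linspace(0,6.28,40)
cv2.polylines(im,[px(w(np.c_[-.036+.0095*np.cos(th),.058+.0095*np.sin(th),0*th+.04]))],True,(255,0,0),1)
cv2.imwrite("pics/ov.png",im)
E
```

```text
(no output)
```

View pics/ov.png

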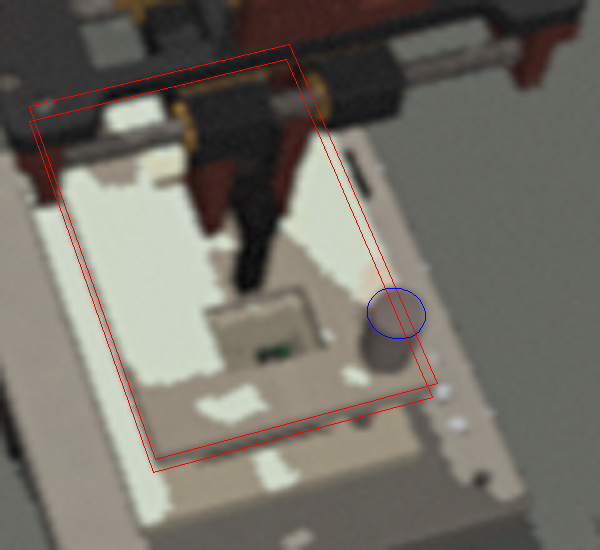

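```bash
python3 - <<'E'
from place import *
for z in(.118,.114,.110,.105,.100,.095,.091):
    move_l([*F[:2],z],speed=.03);s=st(z)
    if abs(s["ft_force"][2]+4)>12 or abs(s["ee_pos"][2]-z)>.004: print("STOP");break
s=state();print(s["moment"].round(2))
t=grab("scene","scene7")
cv2.imwrite("pics/p5.png",cv2.resize(t["frame"][190:310,300:440],None,fx=4,fy=4,interpolation=cv2.INTER_CUBIC))
E
```

```text
0.118 t 26.18 ee [ 0.5723 -0.0143  0.1176] F [ 0.4 -0.5 -2.5] gap 0.0142
0.114 t 26.46 ee [ 0.5723 -0.0143  0.1137] F [-0.3  0.1 -2.4] gap 0.0138
0.11 t 26.74 ee [ 0.5726 -0.0143  0.1098] F [ 1.5 -0.9 -5.5] gap 0.0138
0.105 t 27.06 ee [ 0.5726 -0.0143  0.1046] F [ 1.9 -0.  -4.5] gap 0.0139
0.1 t 27.38 ee [ 0.5726 -0.0144  0.0996] F [ 2.  -0.4 -5.3] gap 0.0135
0.095 t 27.69 ee [ 0.5726 -0.0144  0.0946] F [ 3.8  0.3 -5.5] gap 0.0138
0.091 t 27.98 ee [ 0.5726 -0.0143  0.0907] F [ 3.   0.3 -5.1] gap 0.0139
[-0.12 -0.81  0.04]
```

View pics/p5.png

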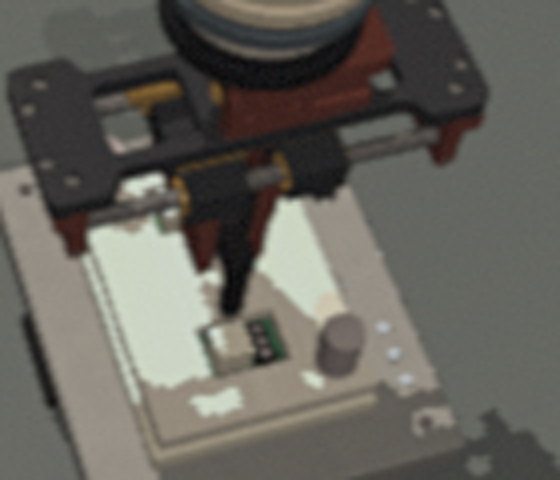

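```bash
python3 - <<'E'
from place import *
move_l([*F[:2],.0882],speed=.02);hold(.5);st("on modules")
for z in(.086,.084,.0825,.0815,.0808):
    move_l([*F[:2],z],speed=.02);hold(.15);s=st(z)
    if s["ft_force"][2]>40: print("STOP");break
hold(.3);st()
E
```

```text
on modules t 28.82 ee [ 0.5727 -0.0143  0.0887] F [ 1.6 -0.8  1.7] gap 0.0139
0.086 t 29.23 ee [ 0.5727 -0.0144  0.0869] F [-0.1 -0.8  5.1] gap 0.0137
0.084 t 29.62 ee [ 0.5728 -0.0143  0.0854] F [ 0.3 -0.1  7.1] gap 0.0136
0.0825 t 30.02 ee [ 0.5728 -0.0143  0.0842] F [-0.8 -0.8  8. ] gap 0.0141
0.0815 t 30.43 ee [ 0.5728 -0.0144  0.0834] F [-1.7 -0.7  8.6] gap 0.0142
0.0808 t 30.82 ee [ 0.5728 -0.0144  0.0829] F [-1.7  0.7  9.4] gap 0.0141
 t 31.12 ee [ 0.5728 -0.0143  0.083 ] F [-2.   0.4 10.5] gap 0.0141
```

```bash
python3 - <<'E'
from place import *
for z in(.0795,.078,.0765):
    move_l([*F[:2],z],speed=.02);hold(.25);s=st(z)
    if s["ft_force"][2]>35: print("STOP");break
t=grab("scene","scene8");b=grab("top","top8")
cv2.imwrite("pics/p6.png",cv2.resize(t["frame"][190:310,300:440],None,fx=4,fy=4,interpolation=cv2.INTER_CUBIC))
E
```

```text
0.0795 t 31.62 ee [ 0.5728 -0.0143  0.0827] F [-4.3  0.2 15. ] gap 0.0137
0.078 t 32.12 ee [ 0.5729 -0.0143  0.0826] F [-8.   0.5 20.2] gap 0.0137
0.0765 t 32.62 ee [ 0.573  -0.0143  0.0826] F [-10.5   0.2  26.6] gap 0.0138
```

View pics/p6.png

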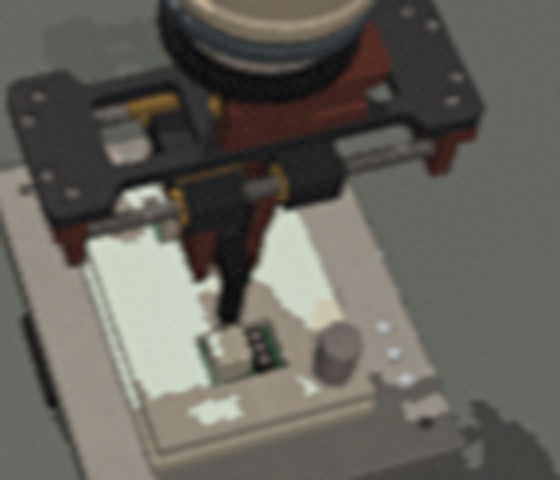

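```bash
python3 - <<'E'
from place import *
for n in("scene7","scene8"):
    P=deproj(load(n))
    c,sn=np.cos(F[2]),np.sin(F[2]);d=P-[F[0],F[1],0];X=c*d[...,0]+sn*d[...,1];Y=-sn*d[...,0]+c*d[...,1]
    m=(abs(X)<.02)&(Y>.055)&(Y<.068)&(P[...,2]>.03)&(P[...,2]<.09);print(n,m.sum(),np.median(P[m][:,2]).round(4))
    m=(X>.025)&(X<.045)&(abs(Y)<.06)&(P[...,2]>.03)&(P[...,2]<.09);print(n,m.sum(),np.median(P[m][:,2]).round(4))
st();job_done()
E
```

```text
scene7 152 0.0601
scene7 542 0.0602
scene8 152 0.0522
scene8 530 0.052
 t 32.73 ee [ 0.573  -0.0144  0.0826] F [-10.5  -0.6  25.8] gap 0.0138
the job is handed in; nothing more can be done
```

I loaded both green relay modules into the two pockets with their terminals towards the front. The pressure plate is on both pins and pressed fully down, and I handed the job in at about 32.7 s with the gripper still holding the handle. The hand-in gave no verdict.

- **Modules:** each bottomed out at the expected height (TCP 61.4 mm, about 5 N of contact). The pictures from both cameras show them flat in the pockets. I judged this by eye and contact height; I did not re-measure their poses in the pockets.
- **Pressing down:** the TCP stopped hard at 82.6 mm, against 82.7 mm expected, while the force rose to about 26 N. The plate top measured 52.0–52.2 mm, against 51.5 mm expected when fully down. Just before the plate came to rest on the modules it measured about 60 mm. So the nest should be on its 6 mm stop, with no sign of the handle slipping.
- **Disagreements:**
  - The two cameras differed by about 0.7° on the fixture's yaw and up to 2.9° on module 1's, with positions within 1 mm. I used the joint fit.
  - Pressing at the stop also produced about 10 N of sideways force, mostly along x, but the TCP moved less than 0.5 mm.
- **Other objects:** I never moved towards the meter, reel, screwdriver or blue look-alike, but I did not measure their positions again at the end.

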